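# Lower the hydraulic lift and hand off the vial rack

### The job

The blue rack of amber vials stands on the raised platform of the small hydraulic lift. Crack the red release lever open a little so that the platform sinks slowly under its own weight (never faster than 3 cm a second, without touching the platform or the rack on its way down) until it is fully down, then turn the lever back to shut, and only then slide the rack sideways onto the steel receiving tray of the lift so that it stands wholly on the tray. Leave the other bottles and boxes where they are.

Things in the scene. Friction and masses are not known exactly. Their poses are not given: they have to be found in the camera images.
- lift: fixed hydraulic bench lift; origin on the table under the centre of the ram, z up. In its frame: white base 170 (x) x 135 (y) x 70 mm high around the origin; steel receiving tray on the +y side; blue pump block 85 (x) x 75 (y) x 55 mm high centred at y = -105 mm with the release valve on top. Its placement and yaw vary
- platform (a joint): height in m of the platform above its fully-down position; 0 = fully down (end stop), up to 0.075. Starts raised, at 0.075
- platform_top (a point): centre of the top face of the aluminium lift platform (150 x 135 mm in the lift's x and y, 12 mm thick); 88 mm above the table when fully down, 163 mm at the start; same axes as the lift
- valve (a joint): angle in rad of the red release lever: 0 = shut (end stop), grows counter-clockwise from above, end stop 1.3. Stays where left; needs 3 to 7 N at its end. Below 0.2 the platform holds; then it sinks at about 2 mm/s at 0.25, 15 at 0.4, 22 at 0.5, 30 at 0.6 (a little more or less with the load), over 40 beyond 0.7. Turned back below 0.2, it holds again within 10 mm
- valve_axis (a point): point on the vertical turning axis of the lever, 84 mm above the table, at x = 0, y = -115 mm in the lift's frame
- lever_tip (a point): centre of the top of the round end knob (22 mm diameter, 22 mm tall, 66 to 88 mm above the table) of the red lever, 108 mm from the turning axis. The bar between is 14 mm wide and 70 to 84 mm above the table, free underneath beyond 30 mm from the axis. Shut, the lever points along the lift's -y; opening swings its end towards the lift's +x
- tray_centre (a point): centre of the floor of the steel receiving tray, 86 mm above the table (2 mm below the lowered platform), at y = +146 mm in the lift's frame. Floor 160 (x) x 130 (y) mm, open towards the platform (14 mm gap), with rims 12 mm high along the +y side and the two x sides
- rack: loose blue vial rack with 12 amber vials fixed in it, about 0.5 kg; block 110 (x) x 80 (y) x 36 mm, vials and caps up to 70 mm; origin at the centre of its underside, z up. Stands on the platform, roughly square to it
- amber_bottle: bystander: loose amber reagent bottle, 72 mm diameter, 150 mm tall, origin at the centre of its underside
- powder_jar: bystander: loose white jar with black lid, 90 mm diameter, 100 mm tall, origin at the centre of its underside
- vial_box: bystander: loose open blue plastic box 100 x 70 x 30 mm, origin at the centre of its underside

How it is judged (in metres and radians):
On the way, in this order (a step that is already met when the one before it is completed fails the run):
1. the lever is cracked open and the platform is sinking (at least 10 mm down) (value of joint valve above 0.2 rad and value of joint platform below 0.065 m), for 0.1 s.
2. the platform is fully down with the rack on it (value of joint platform below 0.004 m and horizontal distance between rack and platform_top below 0.04 m), for 0.2 s.
3. the lever is shut again, with the rack still on the platform (value of joint valve below 0.15 rad and horizontal distance between rack and platform_top below 0.04 m), for 0.2 s.
At the end, for the whole second after the job is handed in: platform fully down (within 4 mm), lever shut (within 0.15 rad), rack at rest standing flat on the tray floor (within 4 mm in height), within 30 mm of the tray's middle in the lift's x and between 24 mm short of and 30 mm past it in y, clear of the platform (value of joint platform below 0.004 m and value of joint valve below 0.15 rad and x of rack in the frame of lift between -0.03 and 0.03 m and y of rack in the frame of tray_centre between -0.024 and 0.03 m and z of rack in the frame of tray_centre between -0.004 and 0.004 m and angle between rack's own z axis and vertical below 0.05 rad and contact force between rack and platform below 0.05 N and linear speed of rack below 0.01 m/s); the robot touches nothing.
It fails at once if the platform sinks faster than 40 mm/s (velocity of joint platform below -0.04 m/s).
It fails at once if the robot touches the rack or the platform before the platform is down (value of joint platform above 0.006 m and (contact force between any of the arm, the fingers and rack above 0.5 N or contact force between any of the arm, the fingers and platform above 0.5 N)).
It fails at once if the rack tips (angle between rack's own z axis and vertical above 0.35 rad).
It fails at once if a bystander is shifted by more than 30 mm (distance of any of amber_bottle, powder_jar, vial_box from where it was at the start of the episode above 0.03 m).
It also fails if it takes over 69 s, if anything falls off the work surface, if the arm or the gripper's body presses on something with over 40 N, if the wrist force passes 120 N, or if a joint passes its speed limit or range.

### The arm

A 6-joint arm with a two-finger parallel gripper is mounted at the origin on the work surface. World frame = base frame: x ahead of the robot, y to its left, z up, the work surface at z = 0. Lengths are in m, angles in degrees, forces in N, time in s.
With the tool pointing down it reaches from about 0.25 to 0.8 m from the base axis. Payload 3.9 kg.
Tool frame: the origin (TCP) lies on the mounting face of the last link; the fingertips stand 173 mm ahead of it and the grasp point (between the pads) lies 155 mm ahead of it; z points along the fingers, y is the direction in which the jaws open and shut (so a half turn about z gives the same grasp; the last joint's range is limited). The gripper opens to 85 mm and grips with 20 to 120 N. Pads are 22 mm wide; open, the fingers measure 114 mm over their backs; the gripper's body (76 mm by 85 mm) begins 54 mm behind the grasp point. The pads swing forward as they close: fully open they stand 13 mm farther back than shut.
Start: joints at [-74.599, 14.897, -7.913, 67.191, 0, 90], TCP at [0.139, -0.506, 0.405] pointing down, gripper open.
Joint ranges: [-159.42, 159.42], [-47.68, 98.78], [-73.54, 78.23], [-108.79, 121.32], [-90, 84.71], [-180, 180]. Speed limits (degrees/s): [147.25, 147.25, 180, 180, 180, 180].

### API

Orientations are given as a 3x3 rotation matrix whose columns are the frame's x, y, z axes.
In Python, from cell import robot gives the robot as it stands.
- The arm moves only by the tool send_rows, never from a script. Its argument "rows" is text: rows parted by semicolons, each of 7 numbers parted by spaces: the closure, from -1 (fully open) to 1 (shut), then the shift along the tool's x, y, z in m, then the turn, a rotation vector about the tool's x, y, z in rad. In form: fingers x y z rx ry rz; .... A call has exactly 10 rows; each row is the pose to reach, as a shift and turn from the pose measured when the call began, along the tool's axes at that moment; what a row does not reach only later rows make up. A row lasts 1/8 s, in which the tool goes at most 62.5 mm and 10.7 degrees, less where a joint would pass 70% of its speed; a pose out of reach is approached as far as the arm can. A call with a gripper value outside its range is refused whole. The fingers move at their own pace and stop on an object; "squeeze" is the grip in N (left out, the last holds). Time passes only in rows, so rows that repeat a pose let the fingers close, or fill a call up. It gives the time, the measured TCP pose, the force and the opening at its end, in the units of the state.
- robot.get_state(): the state, without advancing time (a new reading comes with each control period).
- robot.snapshot(name): name is "scene" or "top"; returns the picture (384x512x3 uint8, red, green, blue); there is no depth.
- robot.camera_model(name): a dict with "mtx" (3x3 intrinsics, pixels), "R" (3x3) and "t" (3): a world point X has camera coordinates R X + t. Camera axes: x right, y down, z forward; pixel columns grow to the right and rows downward; lengths in m; the calibration is good to about 2 mm. A picture is of the moment at which its call begins. camera_model takes no time and is no camera call.
- robot.sign_off(): hands the job in, once; it reports no verdict.
The state is a dict: "time_s": time; "q": joint angles; "joint_velocities": joint speeds; "tau": joint torques, N m; "tcp_pos": TCP position; "tool_rot": TCP orientation; "wrist_force": force on the tool from outside, world axes, zero at the start; "ft_torque": the same for the moment, N m; "finger_gap": finger opening in m.
Only numpy, scipy, OpenCV 4.12 (cv2) and the standard library are available. Lean on these libraries where they do the work, as an engineer would, in place of code of your own. Each camera call takes 0.05 s, during which the arm holds its last target. There are 200 camera calls.

## Working session

There is one attempt and no reset: what is moved stays moved. The work goes in short steps, Python scripts to look and compute and a tool call to move; the robot and the scene stay as the last step left them, time stands still between calls to the robot, and variables do not carry over. Pictures are saved under pics/ and viewed, about 8 in all and at most 12, crops included, and the job is handed in when it is done.

Besides the shell and the picture viewer there is one more tool, called after "Emit:" in YAML: its name, and indented under it one key for each argument. send_rows: Moves the arm, as the interface text tells. Its arguments: {"type":"object","properties":{"rows":{"type":"string"},"squeeze":{"type":"number"}},"required":["rows"]}

```bash
mkdir -p pics
python3 - <<'E'
from cell import robot
import cv2
for n in("scene","top"):
    cv2.imwrite(f"pics/{n}0.png",robot.snapshot(n)[:,:,::-1]); m=robot.camera_model(n); print(n,m)
s=robot.get_state();print(s)
E
```

```text
scene {'mtx': array([[380.41048246,   0.        , 250.77071911],
       [  0.        , 380.41048246, 197.46939477],
       [  0.        ,   0.        ,   1.        ]]), 'R': array([[-0.00438862,  0.99977902, -0.02055858],
       [ 0.6133289 , -0.01354667, -0.78971143],
       [-0.78981542, -0.01607491, -0.61313391]]), 't': array([ 0.01348538, -0.24021143,  1.54059093])}
top {'mtx': array([[496.78369235,   0.        , 260.10515421],
       [  0.        , 496.78369235, 197.13625509],
       [  0.        ,   0.        ,   1.        ]]), 'R': array([[ 1.17588083e-02, -9.99924091e-01,  3.67999158e-03],
       [-9.72469414e-01, -1.22923711e-02, -2.32706115e-01],
       [ 2.32733686e-01, -8.42332651e-04, -9.72540139e-01]]), 't': array([-0.01193053,  0.60654178,  1.16097096])}
{'time_s': 0.1, 'q': array([-7.46000652e+01,  1.49312235e+01, -7.97756007e+00,  6.71928579e+01,
        1.05360932e-04,  8.99997662e+01]), 'joint_velocities': array([ 0.10295036, -0.1150543 ,  0.26784789, -0.00027085,  0.15603046,
       -0.01161902]), 'tau': array([-4.65443973e-04, -4.06506836e+01,  2.54527420e+01,  1.00998030e-02,
       -2.83553959e-05,  3.63948487e-06]), 'tcp_pos': array([ 0.13933223, -0.50584371,  0.40396005]), 'tool_rot': array([[ 9.64094623e-01,  2.65558537e-01, -4.69315884e-04],
       [ 2.65558952e-01, -9.64093106e-01,  1.71077286e-03],
       [ 1.84613087e-06, -1.77397795e-03, -9.99998426e-01]]), 'wrist_force': array([-0.29814633,  0.02949656, -0.8940849 ]), 'ft_torque': array([ 0.05107748, -0.00325725,  0.0169739 ]), 'finger_gap': 0.0854248837307646}
```

View pics/top0.png

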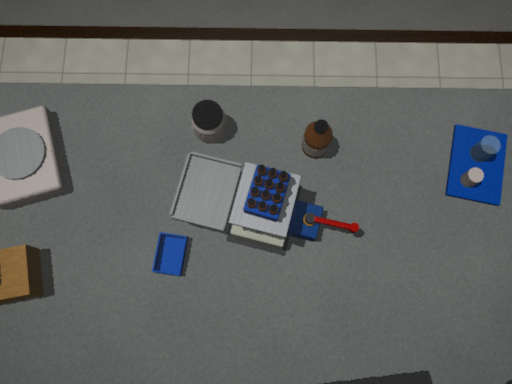

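View pics/scene0.png

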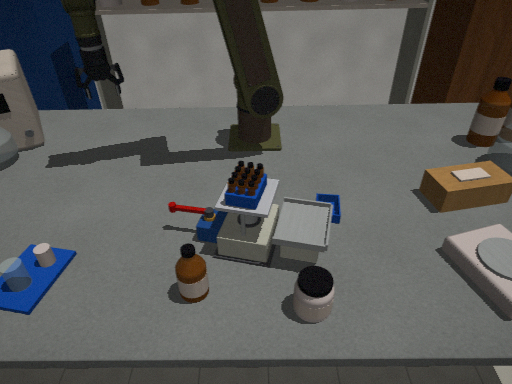

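Run:
```python
import cv2
im=cv2.imread("pics/top0.png")[140:260,160:370]
cv2.imwrite("pics/c.png",cv2.resize(im,None,fx=3.8,fy=3.8,interpolation=cv2.INTER_CUBIC))
```

```text
(no output)
```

View pics/c.png

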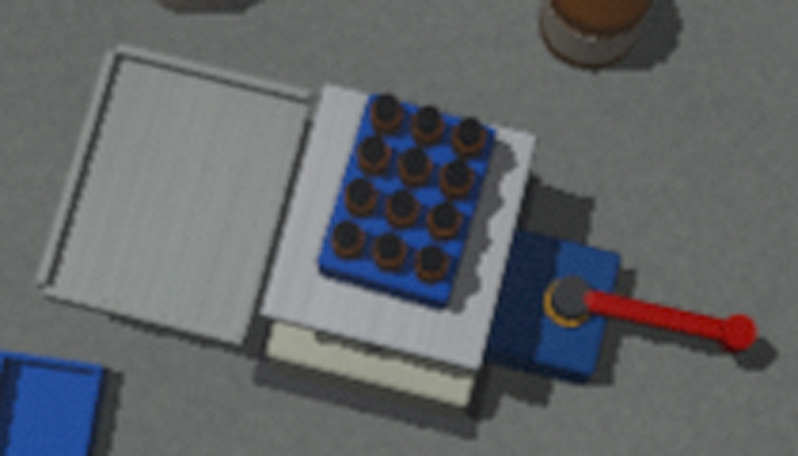

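```bash
cat > h.py <<'E'
import numpy as np
from cell import robot
def unproj(n,px,z):
    m=robot.camera_model(n); px=np.atleast_2d(px).astype(float)
    d=np.c_[px,np.ones(len(px))]@np.linalg.inv(m["mtx"]).T@m["R"]; c=-m["R"].T@m["t"]
    return (c+d*((z-c[2])/d[:,2])[:,None])[:,:2]
def proj(n,X):
    m=robot.camera_model(n); p=(np.atleast_2d(X)@m["R"].T+m["t"])@m["mtx"].T
    return p[:,:2]/p[:,2:]
E
python3 - <<'E'
from h import *
from scipy.optimize import least_squares
f=lambda p:np.array(p)/3.8+[160,140]
L=np.array([[.075,.0675,.163],[.075,-.0675,.163],[-.075,-.0675,.163],[-.075,.0675,.163],[0,-.223,.088],[.08,.211,.086],[-.08,.211,.086]])
P=f([(323,86),(535,135),(477,366),(263,315),(740,331),(120,56),(47,288)])-.37
def W(p,L):
    c,s=np.cos(p[2]),np.sin(p[2]); return np.c_[L[:,:2]@np.array([[c,s],[-s,c]])+p[:2],L[:,2]]
r=least_squares(lambda p:(proj("top",W(p,L))-P).ravel(),[.5,0,0],loss="soft_l1")
print(r.x,np.degrees(r.x[2]));print((proj("top",W(r.x,L))-P).round(2).tolist())
caps=unproj("top",f([(386,105),(468,130),(432,257),(347,236)])-.37,.233)
c,s=np.cos(r.x[2]),np.sin(r.x[2])
print("caps lift frame",((caps-r.x[:2])@np.array([[c,-s],[s,c]])).round(4).tolist())
print("knob",unproj("top",P[4],.088),"scene knob",unproj("scene",(171.5,207.5),.08))
T=np.array([[0,-.115,.084],[0,-.223,.088],[0,0,.163],[0,.146,.086]]);print(W(r.x,T).round(4).tolist())
b={"amber":((318,132),.12),"jar":((207,114),.10),"box":((171,255),.02)}
for k,(p,z) in b.items(): print(k,unproj("top",p,z))
E
```

```text
[ 0.5827557  -0.01555329 -0.23607129] -13.52588868623729
[[0.05, -1.47], [0.63, -0.65], [0.78, 0.73], [-0.87, -0.38], [-0.22, 0.62], [-0.73, 0.42], [0.22, 0.21]]
caps lift frame [[0.0485, 0.0215], [0.0456, -0.0276], [-0.0316, -0.0254], [-0.0316, 0.0239]]
knob [[ 0.53211331 -0.23295083]] scene knob [[ 0.53561022 -0.2329797 ]]
[[0.5559, -0.1274, 0.084], [0.5306, -0.2324, 0.088], [0.5828, -0.0156, 0.163], [0.6169, 0.1264, 0.086]]
amber [[ 0.7615383  -0.14491238]]
jar [[0.81373843 0.13195815]]
box [[0.46646791 0.21783179]]
```

Emit:
send_rows:
  rows: "-1 0.045 -0.016 0.01 0 0 -0.11; -1 0.09 -0.032 0.02 0 0 -0.22; -1 0.14 -0.049 0.03 0 0 -0.35; -1 0.19 -0.067 0.04 0 0 -0.48; -1 0.24 -0.085 0.05 0 0 -0.6; -1 0.3 -0.106 0.06 0 0 -0.72; -1 0.36 -0.127 0.07 0 0 -0.85; -1 0.41 -0.145 0.085 0 0 -0.98; -1 0.45 -0.159 0.094 0 0 -1.066; -1 0.45 -0.159 0.094 0 0 -1.066"
  squeeze: 30

```text
time_s: 1.35
tcp_pos: [0.5327, -0.2309, 0.3087]
tool_rot: [[0.23, 0.973, -0.002], [0.973, -0.23, 0.003], [0.002, -0.002, -1.0]]
wrist_force: [-0.8, 0.4, -0.6]
finger_gap: 0.0855
```

Emit:
send_rows:
  rows: "-1 -0.001 0 0.02 0 0 0; -1 -0.001 0 0.04 0 0 0; -1 -0.001 0 0.06 0 0 0; -1 -0.001 0 0.073 0 0 0; -1 -0.001 0 0.076 0 0 0; 0.2 -0.001 0 0.076 0 0 0; 0.4 -0.001 0 0.076 0 0 0; 0.6 -0.001 0 0.076 0 0 0; 1 -0.001 0 0.076 0 0 0; 1 -0.001 0 0.076 0 0 0"
  squeeze: 30

```text
time_s: 2.6
tcp_pos: [0.5327, -0.2317, 0.2332]
tool_rot: [[0.23, 0.973, -0.001], [0.973, -0.23, 0.002], [0.002, -0.001, -1.0]]
wrist_force: [-0.6, 0.3, 2.9]
finger_gap: 0.0206
```

Run:
```python
from h import *
import cv2
a=robot.snapshot("scene")[150:270,140:350,::-1];b=robot.snapshot("top")[140:260,180:390,::-1]
cv2.imwrite("pics/g.png",np.vstack([cv2.resize(i,None,fx=2.5,fy=2.5,interpolation=cv2.INTER_CUBIC) for i in(a,b)]))
s=robot.get_state();print(s["tcp_pos"],s["finger_gap"],s["wrist_force"],s["q"])
```

```text
[ 0.53267063 -0.23169896  0.23323593] 0.021121762052920216 [-0.56553781  0.7787461   3.86932555] [-23.534947    27.23356558 -16.21990495  46.63810442   0.10693392
  79.73233089]
```

View pics/g.png

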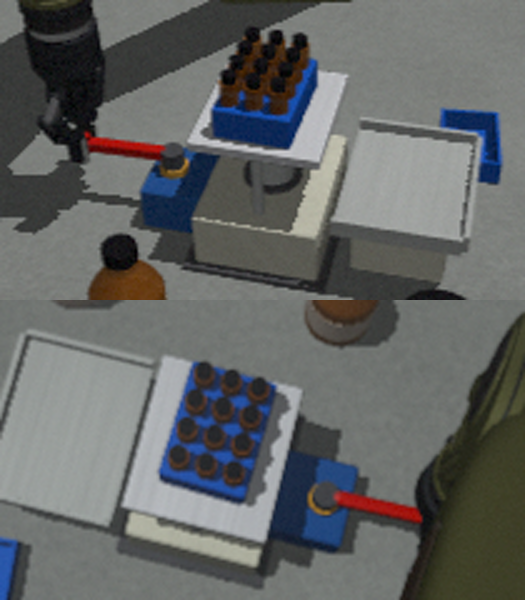

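Emit:
send_rows:
  rows: "1 0.0001 0.0054 0 0 0 -0.05; 1 0.0005 0.0108 0 0 0 -0.1; 1 0.0012 0.0161 0 0 0 -0.15; 1 0.0022 0.0215 0 0 0 -0.2; 1 0.0034 0.0267 0 0 0 -0.25; 1 0.0048 0.0319 0 0 0 -0.3; 1 0.0065 0.037 0 0 0 -0.35; 1 0.0085 0.0421 0 0 0 -0.4; 1 0.0085 0.0421 0 0 0 -0.4; 1 0.0085 0.0421 0 0 0 -0.4"

```text
time_s: 3.95
tcp_pos: [0.5753, -0.2325, 0.2332]
tool_rot: [[-0.168, 0.986, -0.001], [0.986, 0.168, 0.004], [0.004, -0.001, -1.0]]
wrist_force: [-1.6, 4.0, 5.0]
finger_gap: 0.0207
```

```bash
cat > m.py <<'E'
from h import *
import cv2,sys
im=robot.snapshot("top"); cv2.imwrite(f"pics/{sys.argv[1]}.png",im[:,:,::-1])
s=robot.get_state();t=s["tcp_pos"]
d=t[:2]-[.5559,-.1274]; y=-.23607; c,sn=np.cos(y),np.sin(y)
lx,ly=d@[c,sn],d@[-sn,c]
print("t",s["time_s"],"tcp",t.round(4),"lever",np.arctan2(lx,-ly).round(3),"r",np.hypot(lx,ly).round(4),"F",s["wrist_force"].round(1),s["finger_gap"])
# platform height: match template of caps region from the first picture
a=cv2.imread("pics/top0.png"); b=im[:,:,::-1]
T=a[160:222,242:294].copy(); r=cv2.matchTemplate(b[130:270,200:340].copy(),T,cv2.TM_CCOEFF_NORMED)
_,v,_,p=cv2.minMaxLoc(r); print("rack patch shift",p[0]+200-242,p[1]+130-160,v.__round__(2))
for h in (.075,.06,.04,.02,0): print(h,(proj("top",[.59,-.017,.158+h])-proj("top",[.59,-.017,.233])).round(1).tolist(),end=" ")
E
python3 m.py o1
```

```text
t 4.0 tcp [ 0.5753 -0.2325  0.2332] lever 0.418 r 0.1069 F [-2.2  4.1  5.1] 0.020867759319985347
rack patch shift 0 1 0.99
0.075 [[0.0, 0.0]] 0.06 [[-0.1, 1.7]] 0.04 [[-0.2, 4.0]] 0.02 [[-0.4, 6.1]] 0 [[-0.5, 8.2]]
```

Emit:
send_rows:
  rows: "1 0 0 0 0 0 0; 1 0 0 0 0 0 0; 1 0 0 0 0 0 0; 1 0 0 0 0 0 0; 1 0 0 0 0 0 0; 1 0 0 0 0 0 0; 1 0 0 0 0 0 0; 1 0 0 0 0 0 0; 1 0 0 0 0 0 0; 1 0 0 0 0 0 0"

```text
time_s: 5.25
tcp_pos: [0.5753, -0.2325, 0.2333]
tool_rot: [[-0.168, 0.986, -0.001], [0.986, 0.168, 0.004], [0.004, -0.0, -1.0]]
wrist_force: [-1.7, 3.5, 4.1]
finger_gap: 0.021
```

```bash
python3 m.py o2
```

```text
t 5.3 tcp [ 0.5752 -0.2325  0.2332] lever 0.418 r 0.1068 F [-1.1  3.6  4.8] 0.021348585529045186
rack patch shift 0 3 0.96
0.075 [[0.0, 0.0]] 0.06 [[-0.1, 1.7]] 0.04 [[-0.2, 4.0]] 0.02 [[-0.4, 6.1]] 0 [[-0.5, 8.2]]
```

Emit:
send_rows:
  rows: "1 0 0 0 0 0 0; 1 0 0 0 0 0 0; 1 0 0 0 0 0 0; 1 0 0 0 0 0 0; 1 0 0 0 0 0 0; 1 0 0 0 0 0 0; 1 0 0 0 0 0 0; 1 0 0 0 0 0 0; 1 0 0 0 0 0 0; 1 0 0 0 0 0 0"

```text
time_s: 6.55
tcp_pos: [0.5753, -0.2325, 0.2332]
tool_rot: [[-0.168, 0.986, -0.001], [0.986, 0.168, 0.004], [0.004, -0.001, -1.0]]
wrist_force: [-1.9, 3.7, 4.6]
finger_gap: 0.0209
```

Emit:
send_rows:
  rows: "1 0 0 0 0 0 0; 1 0 0 0 0 0 0; 1 0 0 0 0 0 0; 1 0 0 0 0 0 0; 1 0 0 0 0 0 0; 1 0 0 0 0 0 0; 1 0 0 0 0 0 0; 1 0 0 0 0 0 0; 1 0 0 0 0 0 0; 1 0 0 0 0 0 0"

```text
time_s: 7.8
tcp_pos: [0.5753, -0.2325, 0.2332]
tool_rot: [[-0.168, 0.986, -0.001], [0.986, 0.168, 0.004], [0.004, -0.0, -1.0]]
wrist_force: [-1.7, 2.9, 4.8]
finger_gap: 0.0209
```

Emit:
send_rows:
  rows: "1 0 0 0 0 0 0; 1 0 0 0 0 0 0; 1 0 0 0 0 0 0; 1 0 0 0 0 0 0; 1 0 0 0 0 0 0; 1 0 0 0 0 0 0; 1 0 0 0 0 0 0; 1 0 0 0 0 0 0; 1 0 0 0 0 0 0; 1 0 0 0 0 0 0"

```text
time_s: 9.05
tcp_pos: [0.5753, -0.2325, 0.2332]
tool_rot: [[-0.168, 0.986, -0.001], [0.986, 0.168, 0.004], [0.004, -0.001, -1.0]]
wrist_force: [-1.5, 3.8, 4.5]
finger_gap: 0.0208
```

```bash
python3 m.py o3
```

```text
t 9.1 tcp [ 0.5753 -0.2325  0.2332] lever 0.418 r 0.1068 F [-0.9  3.   4.1] 0.020862211750042204
rack patch shift -1 7 0.85
0.075 [[0.0, 0.0]] 0.06 [[-0.1, 1.7]] 0.04 [[-0.2, 4.0]] 0.02 [[-0.4, 6.1]] 0 [[-0.5, 8.2]]
```

Emit:
send_rows:
  rows: "1 0 0 0 0 0 0; 1 0 0 0 0 0 0; 1 0 0 0 0 0 0; 1 0 0 0 0 0 0; 1 0 0 0 0 0 0; 1 0 0 0 0 0 0; 1 0 0 0 0 0 0; 1 0 0 0 0 0 0; 1 0 0 0 0 0 0; 1 0 0 0 0 0 0"

```text
time_s: 10.35
tcp_pos: [0.5753, -0.2325, 0.2332]
tool_rot: [[-0.168, 0.986, -0.001], [0.986, 0.168, 0.004], [0.004, -0.001, -1.0]]
wrist_force: [-0.9, 2.7, 4.4]
finger_gap: 0.0212
```

```bash
python3 m.py o4
```

```text
t 10.4 tcp [ 0.5753 -0.2325  0.2332] lever 0.419 r 0.1069 F [-0.9  3.8  3.5] 0.020906676507872316
rack patch shift -1 7 0.85
0.075 [[0.0, 0.0]] 0.06 [[-0.1, 1.7]] 0.04 [[-0.2, 4.0]] 0.02 [[-0.4, 6.1]] 0 [[-0.5, 8.2]]
```

Emit:
send_rows:
  rows: "1 0 0 0 0 0 0; 1 0 0 0 0 0 0; 1 0 0 0 0 0 0; 1 0 0 0 0 0 0; 1 0 0 0 0 0 0; 1 0 0 0 0 0 0; 1 0 0 0 0 0 0; 1 0 0 0 0 0 0; 1 0 0 0 0 0 0; 1 0 0 0 0 0 0"

```text
time_s: 11.65
tcp_pos: [0.5752, -0.2325, 0.2332]
tool_rot: [[-0.168, 0.986, -0.001], [0.986, 0.168, 0.004], [0.004, -0.001, -1.0]]
wrist_force: [-0.9, 3.3, 4.8]
finger_gap: 0.021
```

```bash
python3 m.py o5
python3 - <<'E'
from h import *
import cv2
r=lambda n:cv2.imread(f"pics/{n}.png").astype(int)[150:255,225:310]
for a,b in(("o2","o3"),("o3","o4"),("o4","o5")): print(a,b,abs(r(a)-r(b)).mean())
cv2.imwrite("pics/d.png",np.vstack([cv2.resize(i[:,:,::-1] if k else i,None,fx=2.5,fy=2.5,interpolation=cv2.INTER_CUBIC) for k,i in enumerate([cv2.imread("pics/o5.png")[140:260,160:370],robot.snapshot("scene")[150:270,140:350]])]))
E
```

```text
t 11.7 tcp [ 0.5753 -0.2325  0.2332] lever 0.418 r 0.1069 F [-1.4  1.9  4.1] 0.020806864710574767
rack patch shift -1 7 0.85
0.075 [[0.0, 0.0]] 0.06 [[-0.1, 1.7]] 0.04 [[-0.2, 4.0]] 0.02 [[-0.4, 6.1]] 0 [[-0.5, 8.2]] o2 o3 16.213818860877684
o3 o4 1.4899719887955183
o4 o5 1.4992717086834735
```

View pics/d.png

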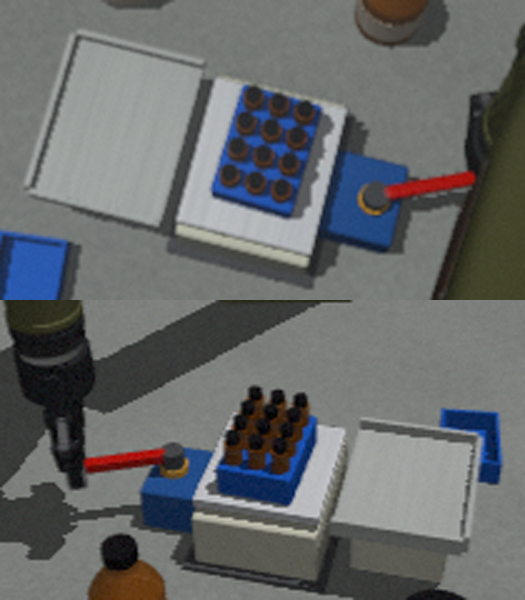

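Emit:
send_rows:
  rows: "1 0.0001 -0.0054 0 0 0 0.05; 1 0.0005 -0.0108 0 0 0 0.1; 1 0.0012 -0.0161 0 0 0 0.15; 1 0.0022 -0.0215 0 0 0 0.2; 1 0.0034 -0.0267 0 0 0 0.25; 1 0.0048 -0.0319 0 0 0 0.3; 1 0.0065 -0.037 0 0 0 0.35; 1 0.0085 -0.0421 0 0 0 0.4; 1 0.0094 -0.0441 0 0 0 0.42; 1 0.0094 -0.0441 0 0 0 0.42"

```text
time_s: 13.0
tcp_pos: [0.5311, -0.2314, 0.2334]
tool_rot: [[0.249, 0.969, 0.001], [0.969, -0.249, 0.002], [0.002, 0.0, -1.0]]
wrist_force: [4.6, -1.5, -2.7]
finger_gap: 0.0209
```

```bash
python3 m.py o6
```

```text
t 13.05 tcp [ 0.5311 -0.2314  0.2334] lever 0.002 r 0.1069 F [ 4.8 -1.4 -2. ] 0.021076400276864277
rack patch shift -1 7 0.85
0.075 [[0.0, 0.0]] 0.06 [[-0.1, 1.7]] 0.04 [[-0.2, 4.0]] 0.02 [[-0.4, 6.1]] 0 [[-0.5, 8.2]]
```

Emit:
send_rows:
  rows: "-0.2 0 0 0 0 0 0; -0.2 0 0 0 0 0 0; -0.2 0 0 0 0 0 0; -0.2 0 0 0 0 0 0; -0.2 0 0 -0.01 0 0 0; -0.2 0 0 -0.03 0 0 0; -0.2 0 0 -0.06 0 0 0; -0.2 0 0 -0.09 0 0 0; -0.2 0 0 -0.12 0 0 0; -0.2 0 0 -0.12 0 0 0"

```text
time_s: 14.3
tcp_pos: [0.532, -0.232, 0.3568]
tool_rot: [[0.249, 0.969, 0.007], [0.969, -0.249, -0.001], [0.001, 0.007, -1.0]]
wrist_force: [0.3, -0.1, -0.6]
finger_gap: 0.0514
```

Emit:
send_rows:
  rows: "-0.2 0.03 0.001 0 0 0 -0.004; -0.2 0.06 0.003 0 0 0 -0.008; -0.2 0.09 0.004 0 0 0 -0.016; -0.2 0.12 0.006 0 0 0 -0.016; -0.2 0.137 0.006 0 0 0 -0.016; -0.2 0.137 0.006 0 0 0 -0.016; -0.2 0.137 0.006 0.02 0 0 -0.016; -0.2 0.137 0.006 0.04 0 0 -0.016; -0.2 0.137 0.006 0.05 0 0 -0.016; -0.2 0.137 0.006 0.05 0 0 -0.016"

```text
time_s: 15.55
tcp_pos: [0.5717, -0.1015, 0.3063]
tool_rot: [[0.234, 0.972, 0.005], [0.972, -0.234, -0.001], [0.001, 0.005, -1.0]]
wrist_force: [0.0, 0.2, 0.3]
finger_gap: 0.0512
```

Run:
```python
from h import *
import cv2
a=robot.snapshot("scene")[110:270,140:350,::-1];b=robot.snapshot("top")[140:260,160:370,::-1]
cv2.imwrite("pics/p.png",np.vstack([cv2.resize(i,None,fx=2.1,fy=2.1,interpolation=cv2.INTER_CUBIC) for i in(a,b)]))
s=robot.get_state();print(s["tcp_pos"],s["tool_rot"],s["finger_gap"],s["wrist_force"],s["q"])
```

```text
[ 0.57236964 -0.10127858  0.30751428] [[ 2.33685405e-01  9.72283460e-01  7.48358148e-03]
 [ 9.72311813e-01 -2.33685761e-01 -8.39077779e-04]
 [ 9.32984987e-04  7.47245490e-03 -9.99971646e-01]] 0.05127953647697303 [ 0.01684244  0.55856008 -1.03997364] [-1.00413347e+01  2.33275580e+01 -1.03638590e+01  5.58779867e+01
  2.74218644e-02  9.34731187e+01]
```

View pics/p.png

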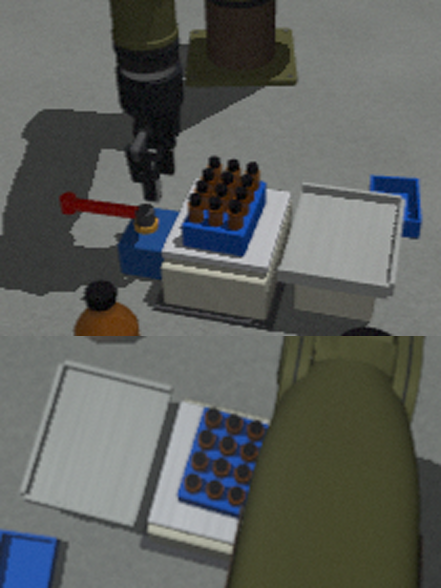

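Emit:
send_rows:
  rows: "-0.2 0 0 0.012 0 0 0; -0.2 0 0 0.024 0 0 0; -0.2 0 0 0.036 0 0 0; -0.2 0 0 0.036 0 0 0; -0.2 0.005 0 0.036 0 0 0; -0.2 0.01 0 0.036 0 0 0; -0.2 0.015 0 0.036 0 0 0; -0.2 0.02 0 0.036 0 0 0; -0.2 0.025 0 0.036 0 0 0; -0.2 0.03 0 0.036 0 0 0"

```text
time_s: 16.9
tcp_pos: [0.5797, -0.0718, 0.2716]
tool_rot: [[0.234, 0.972, 0.008], [0.972, -0.234, -0.001], [0.001, 0.007, -1.0]]
wrist_force: [-0.1, -0.2, 0.1]
finger_gap: 0.0512
```

Emit:
send_rows:
  rows: "-0.2 0.004 0 0 0 0 0; -0.2 0.008 0 0 0 0 0; -0.2 0.012 0 0 0 0 0; -0.2 0.016 0 0 0 0 0; -0.2 0.02 0 0 0 0 0; -0.2 0.024 0 0 0 0 0; -0.2 0.028 0 0 0 0 0; -0.2 0.032 0 0 0 0 0; -0.2 0.036 0 0 0 0 0; -0.2 0.04 0 0 0 0 0"

```text
time_s: 18.15
tcp_pos: [0.5891, -0.0326, 0.2716]
tool_rot: [[0.234, 0.972, 0.007], [0.972, -0.234, -0.001], [0.001, 0.007, -1.0]]
wrist_force: [-1.9, -1.6, 0.2]
finger_gap: 0.0511
```

```bash
cat > v.py <<'E'
from h import *
import cv2,sys
a=robot.snapshot("scene")[110:270,140:350,::-1];b=robot.snapshot("top")[140:260,160:370,::-1]
cv2.imwrite(f"pics/{sys.argv[1]}.png",np.vstack([cv2.resize(i,None,fx=2.1,fy=2.1,interpolation=cv2.INTER_CUBIC) for i in(a,b)]))
s=robot.get_state();t=s["tcp_pos"]; d=t[:2]-[.5828,-.0156]; print(s["time_s"],"lift x,y",d@[.972,-.234],d@[.234,.972],"z",t[2],s["wrist_force"].round(1),s["ft_torque"].round(2))
E
python3 v.py q1
```

```text
18.25 lift x,y 0.010111916739760026 -0.014663904536418991 z 0.2715687875698845 [ 0.1 -0.1  0.1] [-0.1   0.02 -0.04]
```

View pics/q1.png

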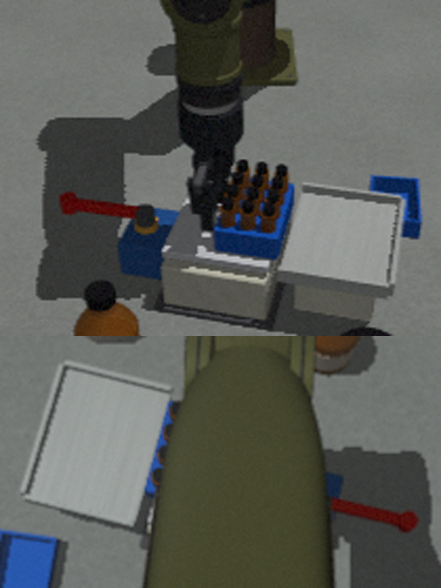

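Emit:
send_rows:
  rows: "-0.2 0.004 0 0 0 0 0; -0.2 0.008 0 0 0 0 0; -0.2 0.012 0 0 0 0 0; -0.2 0.016 0 0 0 0 0; -0.2 0.02 0 0 0 0 0; -0.2 0.024 0 0 0 0 0; -0.2 0.028 0 0 0 0 0; -0.2 0.032 0 0 0 0 0; -0.2 0.036 0 0 0 0 0; -0.2 0.04 0 0 0 0 0"

```text
time_s: 19.5
tcp_pos: [0.5987, 0.0066, 0.2721]
tool_rot: [[0.233, 0.972, 0.008], [0.972, -0.233, -0.001], [0.001, 0.008, -1.0]]
wrist_force: [-1.2, -5.3, 5.5]
finger_gap: 0.0514
```

Emit:
send_rows:
  rows: "-0.2 0.004 0 0 0 0 0; -0.2 0.008 0 0 0 0 0; -0.2 0.012 0 0 0 0 0; -0.2 0.016 0 0 0 0 0; -0.2 0.02 0 0 0 0 0; -0.2 0.024 0 0 0 0 0; -0.2 0.028 0 0 0 0 0; -0.2 0.032 0 0 0 0 0; -0.2 0.036 0 0 0 0 0; -0.2 0.04 0 0 0 0 0"

```text
time_s: 20.75
tcp_pos: [0.6081, 0.0458, 0.2722]
tool_rot: [[0.233, 0.972, 0.008], [0.972, -0.233, -0.001], [0.001, 0.008, -1.0]]
wrist_force: [-0.2, -2.1, -1.8]
finger_gap: 0.0512
```

```bash
python3 v.py q2
```

```text
20.85 lift x,y 0.010261799668058609 0.06597167649111756 z 0.2722495116533563 [ 0.3 -1.   0.5] [-0.03  0.06 -0.  ]
```

View pics/q2.png

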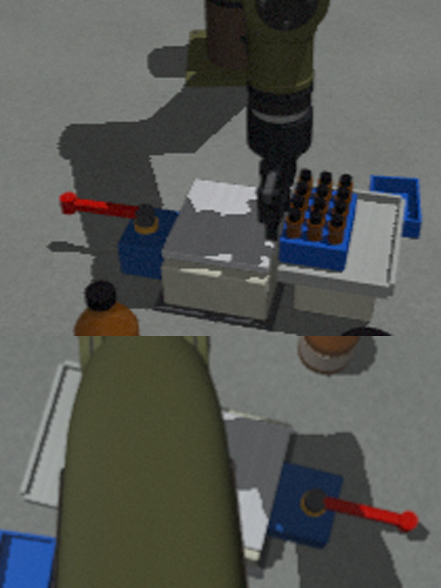

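Emit:
send_rows:
  rows: "-0.2 0.004 0 0 0 0 0; -0.2 0.008 0 0 0 0 0; -0.2 0.012 0 0 0 0 0; -0.2 0.016 0 0 0 0 0; -0.2 0.02 0 0 0 0 0; -0.2 0.024 0 0 0 0 0; -0.2 0.028 0 0 0 0 0; -0.2 0.031 0 0 0 0 0; -0.2 0.031 0 0 0 0 0; -0.2 0.02 0 0 0 0 0"

```text
time_s: 22.1
tcp_pos: [0.6132, 0.0661, 0.2726]
tool_rot: [[0.231, 0.973, 0.01], [0.973, -0.231, 0.001], [0.004, 0.009, -1.0]]
wrist_force: [0.5, -0.2, -0.3]
finger_gap: 0.0513
```

Emit:
send_rows:
  rows: "-0.2 -0.02 0 0 0 0 0; -0.2 -0.04 0 0 0 0 0; -0.2 -0.05 0 -0.01 0 0 0; -0.2 -0.06 0 -0.04 0 0 0; -0.2 -0.08 0 -0.08 0 0 0; -0.2 -0.12 0 -0.11 0 0 0; -0.2 -0.17 0 -0.12 0 0 0; -0.2 -0.22 0 -0.12 0 0 0; -0.2 -0.26 0 -0.12 0 0 0; -0.2 -0.26 0 -0.12 0 0 0"

```text
time_s: 23.35
tcp_pos: [0.5509, -0.19, 0.3925]
tool_rot: [[0.236, 0.972, 0.011], [0.972, -0.236, 0.001], [0.003, 0.011, -1.0]]
wrist_force: [0.2, 0.2, 0.6]
finger_gap: 0.0514
```

```bash
python3 v.py q3
python3 - <<'E'
from h import *
import cv2
im=robot.snapshot("top")[:,:,::-1]; cv2.imwrite("pics/f.png",im)
c=im[140:260,160:370]; cv2.imwrite("pics/fc.png",cv2.resize(c,None,fx=3.8,fy=3.8,interpolation=cv2.INTER_CUBIC))
E
```

```text
23.45 lift x,y 0.009905085121224979 -0.17452897505249035 z 0.39216609116441115 [-0.5  0.7 -0.8] [ 0.02 -0.03 -0.01]
```

View pics/fc.png

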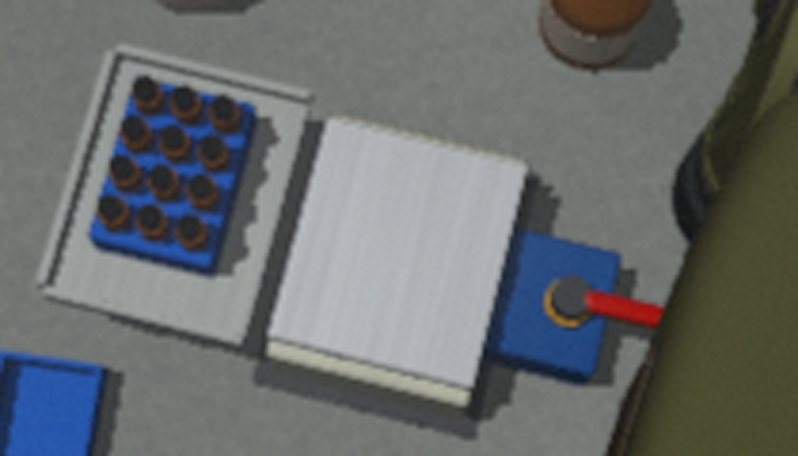

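Run:
```python
from h import *
f=lambda p:np.array(p)/3.8+[160,140]-.37
p=np.array([.58276,-.01555]);y=-.23607;c,s=np.cos(y),np.sin(y);M=np.array([[c,-s],[s,c]])
k=(unproj("top",f([(147,93),(223,110),(191,230),(114,210)]),.156)-p)@M
print(k.round(3).tolist(),"centre",k.mean(0))
print("tray inner",((unproj("top",f([(120,56),(47,288),(246,343),(310,100)]),.086)-p)@M).round(3).tolist())
k=(unproj("top",f([(135,80)]),.122)-p)@M;print("rack top corner",k)
```

```text
[[0.042, 0.171], [0.043, 0.123], [-0.034, 0.122], [-0.034, 0.171]] centre [0.00442093 0.14677988]
tray inner [[0.082, 0.21], [-0.08, 0.212], [-0.083, 0.079], [0.083, 0.081]]
rack top corner [[0.05810666 0.18796039]]
```

```bash
python3 -c "
from cell import robot
print(robot.get_state()['joint_velocities'].round(2)); print(robot.sign_off())"
```

```text
[ 1.28  0.06 -0.1  -0.13 -0.14  0.04]
the job is handed in; nothing more can be done
None
```

The rack now stands on the receiving tray, the platform is fully down and the lever is shut. I handed the job in at about 23.5 s of the 69 s allowed; the hand-in gives no verdict.

- **Lowering:** I gripped the lever knob and turned it along its arc to about 0.40–0.42 rad. The platform sank at roughly 14 mm/s, judged by whole-pixel image shifts. Two pictures in a row with no change showed it had stopped. The rack's shift in the image was 7 px, against 8.2 px predicted for fully down, which is within the pixel resolution.
- **Shutting:** I turned the lever back until it read about 0.00 rad. The arm felt a light force of about 5 N, and then I let go.
- **Sliding:** I pushed the rack across with two half-open fingers low on the block. The highest wrist force I read was about 8 N.

Last checks, from the final top view:
- **Rack:** its centre is at x = +4 mm and y = 147 mm in the lift's frame, where the tray's middle is at 146 mm. It is upright and clear of the platform.
- **Lever:** it points straight along its shut direction. Its end was hidden by the arm in that last picture, but it was visible and shut during the slide.
- **Other objects:** the amber bottle, jar and box look unmoved in the pictures, though I did not measure them again.
- **Arm:** it was raised clear of everything, with the fingertips about 0.22 m above the table.

No check failed.

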